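# Twist-lock a row stop into a counter display rail

### The job

On the shop counter, take the row stop with the narrow cross-bar foot (not the one standing on a round disc), put its foot down through the slot of the display rail at the black tape mark, and, keeping it pressed down against the rail's spring strip, twist it a quarter turn so that the bar catches under both lips. Leave it locked there, upright, with its blade square across the rail, and do not disturb the round-footed stop or the bottle at the near end of the row.

Things in the scene. Friction and masses are not known exactly. Their poses are not given: they have to be found in the camera images.
- stop_grip (a point): Blade centre of the twist-lock stop: loose, upright, 76 mm high, 110 g. Steel cross-bar foot 20 x 56 mm, 10 high; neck 16 thick; flange 48 across, its underside 19 and top 24 mm above the foot's underside; grey blade 18 thick (x), 46 long (y), 52 high. Bar and blade run along y, z up. Point 50 mm above the underside. Half a turn is the same. Starts on the counter.
- mark (a point): Black tape mark across the rail: middle of the slot, level with the lips' top, 32 mm above the counter. y along the slot, x across, z up. Stop pressed fully down: flange on the lips, stop_grip 31 mm above this point, bar 5 mm clear below the lips, free to twist either way. Locked and let go, the spring lifts it till the bar meets the lips: stop_grip 36 mm above.
- stand_grip (a point): Bystander: free-standing stop with the same flange and blade on a round steel disc foot 68 mm across, 76 mm high, 160 g. Point at its blade's centre, 50 mm above the counter. It and the twist-lock stop may stand in either place.
- bottle_mid (a point): Bystander: middle of the loose white-capped bottle, 40 mm across, 74 high, standing on the rail's lips 110 to 170 mm to +y of the mark; two fixed ones follow. The fixed aluminium rail is 74 wide, 360 long, 32 mm high; slot 34 wide between lips 4 thick, space below 66 wide. In it, 11 mm below the lips' top, a steel spring strip that yields 9 mm down against 2 to 5 N.
Things that resemble listed ones, but are neither listed nor needed, are in the scene too. Leave any blue or pink look-alike of the part that bears stop_grip alone.

How it is judged:
On the way:
1. the stop's foot is pressed down through the slot, its bar along the slot (z of stop_grip in the frame of mark below 0.037 m and horizontal distance between stop_grip and mark below 0.05 m and angle between the y axis of stop_grip and the y axis of mark, either way round below 0.4 rad), for 0.1 s.
At the end, for the whole second after the job is handed in: The stop stands upright (within 7 degrees) and at rest in the rail with its bar under both lips: its blade square across the rail within 17 degrees, within 20 mm of the tape mark along the rail and 12 mm of the slot's middle, its blade centre 29 to 40 mm above the top of the lips (z of stop_grip in the frame of mark between 0.029 and 0.04 m and x of stop_grip in the frame of mark between -0.012 and 0.012 m and y of stop_grip in the frame of mark between -0.02 and 0.02 m and angle between the y axis of stop_grip and the x axis of mark, either way round below 0.3 rad and angle between stop_grip's own z axis and vertical below 0.12 rad and linear speed of stop below 0.02 m/s); the robot touches nothing.
It fails at once if the round-footed stop is pushed more than 30 mm or tipped over (distance of stand_grip from where it was at the start of the episode above 0.03 m or angle between stand_grip's own z axis and vertical above 0.5 rad).
It fails at once if the bottle at the near end of the row is pushed more than 25 mm or tipped over (distance of bottle_mid from where it was at the start of the episode above 0.025 m or angle between bottle_mid's own z axis and vertical above 0.5 rad).
It also fails if it takes over 45 s, if anything falls off the work surface, if the arm or the gripper's body presses on something with over 40 N, if the wrist force passes 120 N, or if a joint passes its speed limit or range.

### The arm

A 7-joint arm with a two-finger parallel gripper is mounted at the origin on the work surface. World frame = base frame: x ahead of the robot, y to its left, z up, the work surface at z = 0. Lengths are in m, angles in rad, forces in N, time in s.
With the tool pointing down it reaches from about 0.425 to 0.875 m from the base axis. Payload 4.7 kg.
Tool frame: the origin (TCP) lies on the centre line of the jaws, within the pads' length; the fingertips stand ahead of it and the grasp point (between the pads) lies 2 mm behind it (nose_length is the z of the fingertips in the tool frame, in m); z points along the fingers, y is the line along which they close (so a half turn about z gives the same grasp; the last joint's range is limited). The gripper opens to 87 mm and grips with 3 to 60 N. Pads are 19 mm wide; open, the fingers measure 117 mm over their backs; the gripper's body (75 mm by 190 mm) begins 51 mm behind the grasp point.
Start: joints at [-1.317, 0.321, -0.07, 1.45, 0.023, 1.371, -0.057], TCP at [0.154, 0.631, 0.24] pointing down, gripper open.
Joint ranges: [-2.86, 2.86], [-0.3, 2.09], [-1.38, 1.24], [0.06, 2.45], [-1.56, 4.7], [0.09, 2.05], [-2.69, 2.69]. Speed limits (rad/s): [2.57, 2.57, 3.14, 3.14, 3.14, 3.14, 3.14].

### API

Orientations are given as a rotation vector (axis times angle).
In Python, from bench import * gives the robot as it stands.
- The arm moves only by the tool send_rows, never from a script. Its arguments are lists of equal length, an entry for each row: "xyz": the shift along the tool's x, y, z in mm, a list of three; "dr": the turn, a rotation vector about the tool's x, y, z in rad, a list of three. A call has exactly 10 rows; each row is the pose to reach, as a shift and turn from the pose commanded when the call began, along the tool's axes at that moment; what a row does not reach only later rows make up. A row lasts 1/12 s, in which the tool goes at most 41.7 mm and 7.16 degrees, less where a joint would pass 70% of its speed; a pose out of reach is approached as far as the arm can. A call with a gripper value outside its range is refused whole. "jaw" is the finger opening in mm, from 0 to 87, set as the call begins (left out, the last holds). The fingers move at their own pace and stop on an object; "grip_force" is the grip in N (left out, the last holds). Time passes only in rows, so rows that repeat a pose let the fingers close, or fill a call up. It gives the time, the measured TCP pose, the force, the opening and the grip force at its end, in the units of the state.
- get_state(): the state, without advancing time (a new reading comes with each control period).
- get_image(name): name is "scene" or "side" or "wrist"; returns the picture (384x512x3 uint8, red, green, blue); there is no depth.
- calibration(name): a dict with "vfov" (degrees; the focal length in pixels is half the picture's height over the tangent of half this angle, whatever the lens; pixels are square), "cx", "cy" (the principal point, pixels), "rvec" (rotation vector, rad) and "tvec" (3), from world to camera coordinates, as OpenCV has them; the wrist camera has in their place "hand_eye" (4x4, takes a point from camera to tool coordinates, whose origin is the TCP and whose axes are the flange's). Camera axes: x right, y down, z forward; pixel columns grow to the right and rows downward; lengths in m; the calibration is good to about 2 mm. The wrist camera is an equidistant fisheye: a pixel r from the principal point sees the ray r / f radians off the axis. A picture is of the moment at which its call begins: read the wrist's pose just before it. calibration takes no time and is no camera call.
- close_job(): hands the job in; it is judged then, once.
The state is a dict: "time": time; "joint_positions": joint angles; "qd": joint speeds; "joint_torque": joint torques, N m; "position": TCP position; "tool_rot": TCP orientation; "ft_force": force on the tool from outside, world axes, zero at the start; "torque": the same for the moment, N m; "grip_width": opening from 0.0 (shut) to 1.0 (fully open); "grip_force": force on a finger pad.
Only numpy, scipy, OpenCV 4.12 (cv2) and the standard library are available. Lean on these libraries where they do the work, as an engineer would, in place of code of your own. Each camera call takes 0.05 s, during which the arm holds its last target. There are 200 camera calls.

## Working session

There is one attempt and no reset: what is moved stays moved. The work goes in short steps, Python scripts to look and compute and a tool call to move; the robot and the scene stay as the last step left them, time stands still between calls to the robot, and variables do not carry over. Pictures are saved under pics/ and viewed, at most 10 in all, crops included, and the job is handed in when it is done.

Besides the shell and the picture viewer there is one more tool, called after "Emit:" by a JSON object that holds its "method" and its "body", one argument or row to a line. send_rows: Moves the arm, as the interface text tells. Its arguments: {"type":"object","properties":{"xyz":{"type":"array"},"dr":{"type":"array"},"jaw":{"type":"number"},"grip_force":{"type":"number"}},"required":["xyz","dr"]}

```bash
mkdir -p pics
cat > h.py <<'E'
from bench import *
import numpy as np, cv2
from scipy.spatial.transform import Rotation as R
def save(n,f):
    im=get_image(n); cv2.imwrite('pics/'+f,im[:,:,::-1]); return im
def ray(n,u,v,s=None):
    c=calibration(n); f=192/np.tan(np.radians(c['vfov']/2)); d=np.array([(u-c['cx'])/f,(v-c['cy'])/f])
    if n=='wrist':
        s=s or get_state(); r=np.linalg.norm(d); k=np.sin(r)/r if r>1e-9 else 1
        dc=np.array([d[0]*k,d[1]*k,np.cos(r)]); H=np.array(c['hand_eye']); Rt=R.from_rotvec(s['tool_rot']).as_matrix()
        return Rt@H[:3,3]+np.array(s['position']), Rt@H[:3,:3]@dc
    Rm=R.from_rotvec(np.ravel(c['rvec'])).as_matrix(); return -Rm.T@np.ravel(c['tvec']), Rm.T@np.array([d[0],d[1],1])
def at(n,u,v,z,s=None):
    o,d=ray(n,u,v,s); return np.round(o+d*(z-o[2])/d[2],4)
E
python3 - <<'E'
from h import *
s=get_state(); print(s)
a=save('wrist','w0.png');b=save('scene','s0.png');c=save('side','d0.png')
cv2.imwrite('pics/sd.png',cv2.resize(np.vstack([b,c]),(512,768))[:,:,::-1])
for n in('scene','side','wrist'):print(n,calibration(n))
E
```

```text
{'time': 0.0, 'joint_positions': array([-1.31686173,  0.3217975 , -0.07008272,  1.45166955,  0.02262734,
        1.37076452, -0.05692719]), 'qd': array([-7.59326360e-04, -5.86477894e-04,  4.66423030e-04,  2.69739287e-05,
        7.20961655e-04, -1.28314211e-03, -3.75266324e-04]), 'joint_torque': array([-3.86726852e-04, -4.91293430e+01, -4.03958643e-01, -3.12529457e+01,
       -6.37920317e-02,  4.42351517e-02,  1.97982804e-04]), 'position': array([0.15433844, 0.63088827, 0.23848075]), 'tool_rot': array([-3.75806572e-01, -3.11893427e+00,  2.90510969e-03]), 'ft_force': array([-1.20950517, -0.44709149, -0.3580477 ]), 'torque': array([-0.00421155,  0.00811908, -0.07046053]), 'grip_force': 0.0, 'grip_width': 1.002507683837286}
scene {'vfov': 53.81141029313222, 'cx': 256.8356385206317, 'cy': 193.1490422331455, 'rvec': array([ 1.84227691,  1.36958154, -0.72580758]), 'tvec': array([-0.15468857, -0.2119614 ,  1.14149876])}
side {'vfov': 47.31516994140284, 'cx': 251.58138112160975, 'cy': 185.81385493100345, 'rvec': array([ 2.42751428, -0.47332474,  0.1680271 ]), 'tvec': array([-0.48992193,  0.18995688,  0.63044317])}
wrist {'vfov': 65.70646984690485, 'cx': 253.57148470067986, 'cy': 194.2217633659134, 'hand_eye': array([[-1.21534718e-04, -9.57536778e-01, -2.88311123e-01,
         7.91222920e-02],
       [ 9.99999744e-01,  8.67994919e-05, -7.09817888e-04,
         1.04723597e-03],
       [ 7.04701993e-04, -2.88311135e-01,  9.57536523e-01,
        -1.44680822e-01],
       [ 0.00000000e+00,  0.00000000e+00,  0.00000000e+00,
         1.00000000e+00]])}
```

View pics/s0.png

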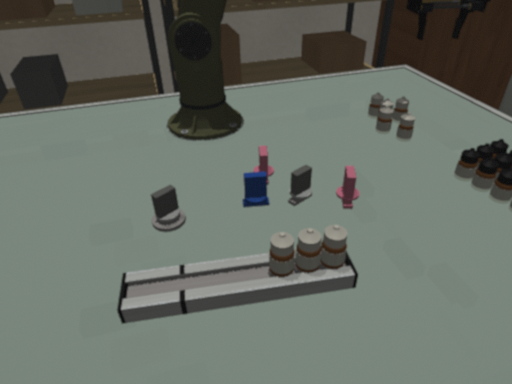

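View pics/w0.png

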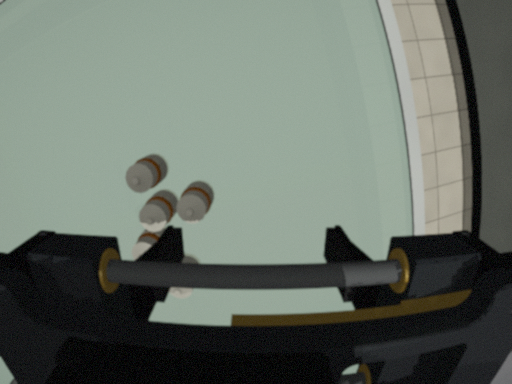

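The scene shows the round-footed stop at (167,207), the grey bar-footed stop at (301,183), a blue look-alike at (256,188), pink ones at (264,160) and (348,186), and the rail with its tape mark at about (183,285). I'll check the side view next.

View pics/d0.png

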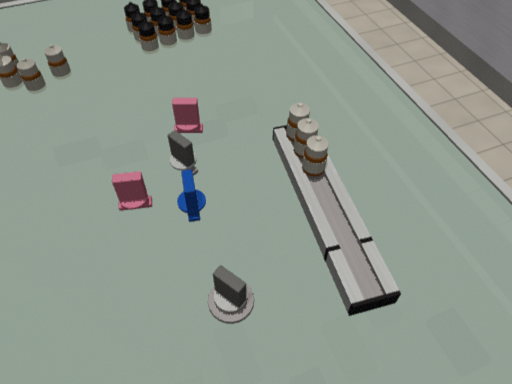

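Run:
```python
from h import *
for l,u,v,z in [('stop',301,183,.05),('stand',167,203,.05),('mark a',183,266,.032),('mark b',183,299,.032),('railL',122,285,.032),('railR',352,260,.032),('blue',256,185,.05),('pink1',264,160,.05),('pink2',349,185,.05),('bottle',282,252,.069)]: print(l,at('scene',u,v,z))
```

```text
stop [0.4562 0.1252 0.05  ]
stand [ 0.4409 -0.1472  0.05  ]
mark a [ 0.599  -0.1383  0.032 ]
mark b [ 0.6666 -0.1467  0.032 ]
railL [ 0.6111 -0.2354  0.032 ]
railR [0.6691 0.1325 0.032 ]
blue [0.4347 0.0346 0.05  ]
pink1 [0.3439 0.0796 0.05  ]
pink2 [0.493  0.2155 0.05  ]
bottle [0.6522 0.0151 0.069 ]
```

Run:
```python
from h import *
import bench; print([n for n in dir(bench) if 'nose' in n.lower()], getattr(bench,'nose_length',None))
a=at('scene',291,179,.076);b=at('scene',311,168,.076);print(a,b)
a=at('side',172,133,.076);b=at('side',194,150,.076);print(a,b, at('side',181,150,.05))
# rail edges
print(at('side',272,127,.032),at('side',352,303,.032),at('side',394,292,.032))
T=R.from_rotvec(get_state()['tool_rot']).as_matrix();print(T.round(3))
print((T.T@(np.array([.45,.125,.24])-get_state()['position'])*1000).round())
b=cv2.imread('pics/s0.png')[140:320,110:370];d=cv2.imread('pics/d0.png')[80:320,150:410]
cv2.imwrite('pics/c.png',np.hstack([cv2.resize(b,(400,277)),cv2.resize(d[:180],(400,277))]))
```

```text
['nose_length'] 0.017
[0.4723 0.0964 0.076 ] [0.4466 0.1497 0.076 ]
[0.439  0.1458 0.076 ] [0.4622 0.0928 0.076 ] [0.446  0.1259 0.05  ]
[0.6258 0.1361 0.032 ] [ 0.5871 -0.2288  0.032 ] [ 0.6507 -0.2368  0.032 ]
[[-0.971  0.238 -0.   ]
 [ 0.238  0.971 -0.001]
 [-0.    -0.001 -1.   ]]
[-407. -421.   -1.]
```

View pics/c.png

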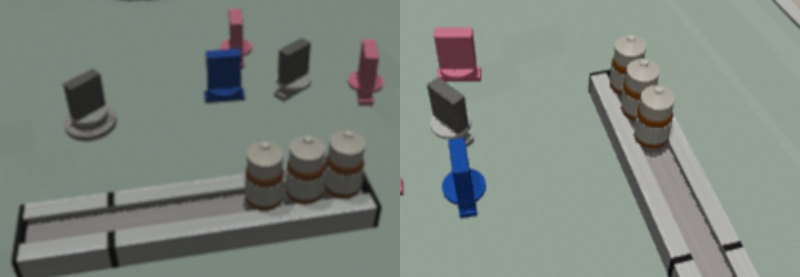

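The crops confirm it: the grey stop with the bar foot is the one next to the blue look-alike, at about (0.45, 0.125), and its blade is yawed about +24°. Now I'll move above it.

Emit:
{"method": "send_rows", "body": {
  "xyz": [
    [-28,-29,2],
    [-56,-58,4],
    [-84,-87,7],
    [-112,-116,10],
    [-140,-145,13],
    [-168,-174,16],
    [-196,-203,19],
    [-224,-232,22],
    [-252,-261,25],
    [-280,-290,28]
  ],
  "dr": [
    [0,0,0.06],
    [0,0,0.12],
    [0,0,0.19],
    [0,0,0.26],
    [0,0,0.33],
    [0,0,0.4],
    [0,0,0.47],
    [0,0,0.54],
    [0,0,0.6],
    [0,0,0.66]
  ]
}}

```text
time: 0.98
position: [0.358, 0.2813, 0.2114]
tool_rot: [-1.37, -2.827, -0.001]
ft_force: [1.3, 0.2, -0.6]
grip_width: 0.997
grip_force: 0.0
```

```bash
cat >> h.py <<'E'
def to(p,yaw=None):
    "shift (mm) in tool axes to p, and turn about tool z so tool y points at yaw deg (mod 180)"
    s=get_state(); T=R.from_rotvec(s['tool_rot']).as_matrix(); y=np.degrees(np.arctan2(T[1,1],T[0,1]))
    print('t',round(s['time'],2),'pos',s['position'].round(4),'yaw',round(y,1),'tilt',T[:,2].round(3),'F',s['ft_force'].round(1),'gw',round(s['grip_width']*87,1),'gf',round(s['grip_force'],1),'q7',s['joint_positions'][6].round(2))
    print('shift',(T.T@(np.array(p)-s['position'])*1000).round(1), 'dr', None if yaw is None else round(-np.radians((yaw-y+90)%180-90),3))
E
python3 -c "
from h import *
to([.45,.125,.2],24)"
```

```text
t 0.98 pos [0.358  0.2813 0.2114] yaw 38.3 tilt [ 0.  0. -1.] F [ 1.3  0.2 -0.6] gw 86.8 gf 0.0 q7 -0.07
shift [-179.7  -24.6   11.3] dr 0.249
```

Emit:
{"method": "send_rows", "body": {
  "xyz": [
    [-28,-4,2],
    [-56,-8,4],
    [-84,-12,6],
    [-112,-16,8],
    [-140,-20,10],
    [-165,-23,11],
    [-180,-25,11],
    [-180,-25,11],
    [-180,-25,11],
    [-180,-25,11]
  ],
  "dr": [
    [0,0,0.05],
    [0,0,0.1],
    [0,0,0.15],
    [0,0,0.2],
    [0,0,0.25],
    [0,0,0.25],
    [0,0,0.25],
    [0,0,0.25],
    [0,0,0.25],
    [0,0,0.25]
  ]
}}

```text
time: 1.82
position: [0.4493, 0.1276, 0.2004]
tool_rot: [-1.706, -2.637, -0.0]
ft_force: [0.1, 1.6, 0.6]
grip_width: 1.001
grip_force: 0.0
```

```bash
python3 -c "
from h import *
to([.45,.125,.2],24); save('wrist','w1.png')"
```

```text
t 1.82 pos [0.4493 0.1276 0.2004] yaw 24.2 tilt [-0.001  0.    -1.   ] F [0.1 1.6 0.6] gw 87.1 gf 0.0 q7 0.07
shift [-2.7 -0.4  0.4] dr 0.003
```

View pics/w1.png

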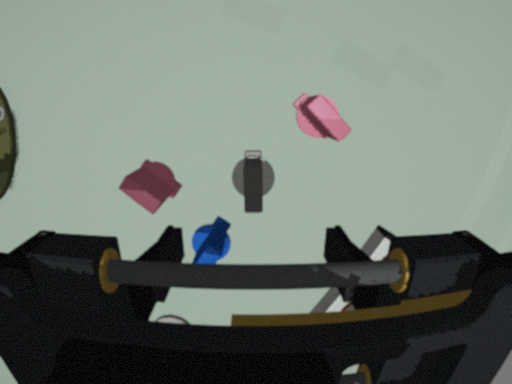

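The stop sits at (253,185) and is nicely aligned with the picture's vertical. Its flange disc centre is at (253,177), its near top edge at (254,212) and its foot end at (253,151).

```bash
python3 -c "
from h import *
s=get_state()
for u,v,z in [(253,177,.024),(254,212,.076),(246,212,.076),(262,212,.076),(253,151,.01),(261,160,.076),(245,160,.076)]: print(at('wrist',u,v,z,s))
c=at('wrist',254,212,.076,s)[:2]; print(c+.023*np.array([-.41,.912]))
c=at('wrist',253,151,.01,s)[:2]; print(c-.028*np.array([-.41,.912]))
to([.452,.124,.056],24)
im=cv2.imread('pics/w1.png')[145:225,225:285]; print(im[60-5,:,1]); print(im[40,:,1]);print(im[30,:,1])
"
```

```text
[0.4479 0.1309 0.024 ]
[0.458 0.111 0.076]
[0.451  0.1079 0.076 ]
[0.465  0.1142 0.076 ]
[0.4368 0.1556 0.01  ]
[0.443  0.1599 0.076 ]
[0.4296 0.1539 0.076 ]
[0.44857  0.131976]
[0.44828  0.130064]
t 1.87 pos [0.4492 0.1279 0.2004] yaw 24.2 tilt [-0.  0. -1.] F [ 0.2 -0.4 -0. ] gw 87.1 gf 0.0 q7 0.07
shift [ -4.8   0.9 144.4] dr 0.004
[177 177 177 179 178 177 179 177 177 177 178 178 176 176 178 177 179 176
 165 120  65  49  46  48  51  45  52  46  51  47  48  45  51  51  49  46
  65 122 163 176 176 175 179 177 178 175 177 178 177 178 180 177 177 177
 177 178 178 176 178 177]
[176 178 177 179 178 179 176 171 150 117  92  92  89  90  90  94  87  86
  69  55  52  47  53  46  48  49  50  47  52  43  53  47  54  48  44  49
  51  72  83  92  93  92  93  89  92  87  97 124 159 172 177 178 178 176
 175 177 176 177 177 177]
[178 178 178 179 177 174 160 128 101  88  90  88  88  95  92  91  90  85
  71  49  50  46  47  46  49  55  50  51  51  53  47  54  51  53  50  52
  60  70  85  90  91  91  91  89  88  91  92  90 102 136 169 177 179 176
 176 178 177 176 178 179]
```

Emit:
{"method": "send_rows", "body": {
  "xyz": [
    [3,0,20],
    [3,0,40],
    [3,0,60],
    [3,0,80],
    [3,0,100],
    [3,0,115],
    [3,0,130],
    [3,0,142],
    [3,0,148],
    [3,0,148]
  ],
  "dr": [
    [0,0,0],
    [0,0,0],
    [0,0,0],
    [0,0,0],
    [0,0,0],
    [0,0,0],
    [0,0,0],
    [0,0,0],
    [0,0,0],
    [0,0,0]
  ]
}}

```text
time: 2.7
position: [0.4472, 0.13, 0.0513]
tool_rot: [-1.705, -2.637, 0.004]
ft_force: [0.6, -0.2, 0.5]
grip_width: 1.003
grip_force: 0.0
```

Emit:
{"method": "send_rows", "body": {
  "xyz": [
    [0,0,0],
    [0,0,0],
    [0,0,0],
    [0,0,0],
    [0,0,0],
    [0,0,0],
    [0,0,0],
    [0,0,0],
    [0,0,0],
    [0,0,0]
  ],
  "dr": [
    [0,0,0],
    [0,0,0],
    [0,0,0],
    [0,0,0],
    [0,0,0],
    [0,0,0],
    [0,0,0],
    [0,0,0],
    [0,0,0],
    [0,0,0]
  ],
  "jaw": 0,
  "grip_force": 35
}}

```text
time: 3.53
position: [0.4486, 0.1294, 0.0526]
tool_rot: [-1.708, -2.637, -0.0]
ft_force: [-0.2, -0.1, 0.5]
grip_width: 0.327
grip_force: 0.0
```

```bash
python3 -c "
from h import *
to([.63,-.142,.2],-7)"
```

```text
t 3.53 pos [0.4486 0.1294 0.0526] yaw 24.1 tilt [ 0.  0. -1.] F [-0.2 -0.1  0.5] gw 28.4 gf 0.0 q7 0.14
shift [-321.8   54.6 -147.4] dr 0.543
```

Not closed yet; hold, then lift.

Emit:
{"method": "send_rows", "body": {
  "xyz": [
    [0,0,0],
    [0,0,0],
    [0,0,0],
    [0,0,0],
    [0,0,0],
    [0,0,0],
    [0,0,0],
    [0,0,-5],
    [0,0,-15],
    [0,0,-30]
  ],
  "dr": [
    [0,0,0],
    [0,0,0],
    [0,0,0],
    [0,0,0],
    [0,0,0],
    [0,0,0],
    [0,0,0],
    [0,0,0],
    [0,0,0],
    [0,0,0]
  ]
}}

```text
time: 4.37
position: [0.4477, 0.129, 0.0825]
tool_rot: [-1.708, -2.636, 0.003]
ft_force: [-0.2, 1.3, -1.2]
grip_width: 0.204
grip_force: 35.0
```

Emit:
{"method": "send_rows", "body": {
  "xyz": [
    [0,0,-20],
    [-10,0,-50],
    [-32,5,-80],
    [-64,11,-100],
    [-96,16,-117],
    [-128,22,-117],
    [-160,27,-117],
    [-192,33,-117],
    [-224,38,-117],
    [-256,44,-117]
  ],
  "dr": [
    [0,0,0],
    [0,0,0],
    [0,0,0.06],
    [0,0,0.12],
    [0,0,0.18],
    [0,0,0.24],
    [0,0,0.3],
    [0,0,0.36],
    [0,0,0.42],
    [0,0,0.48]
  ]
}}

```text
time: 5.2
position: [0.5941, -0.0875, 0.2007]
tool_rot: [2.289, 2.152, 0.002]
ft_force: [0.3, 0.3, -0.2]
grip_width: 0.203
grip_force: 35.0
```

```bash
python3 -c "
from h import *
to([.63,-.142,.2],-7)"
```

```text
t 5.2 pos [ 0.5941 -0.0875  0.2007] yaw -3.5 tilt [ 0.001  0.    -1.   ] F [ 0.3  0.3 -0.2] gw 17.7 gf 35.0 q7 0.19
shift [-52.2  39.2   0.7] dr 0.061
```

Emit:
{"method": "send_rows", "body": {
  "xyz": [
    [-28,9,0],
    [-56,18,0],
    [-84,27,0],
    [-105,33,0],
    [-112,35,0],
    [-112,35,0],
    [-112,35,0],
    [-112,35,0],
    [-112,35,0],
    [-112,35,0]
  ],
  "dr": [
    [0,0,0.03],
    [0,0,0.06],
    [0,0,0.061],
    [0,0,0.061],
    [0,0,0.061],
    [0,0,0.061],
    [0,0,0.061],
    [0,0,0.061],
    [0,0,0.061],
    [0,0,0.061]
  ]
}}

```text
time: 6.03
position: [0.622, -0.1981, 0.1997]
tool_rot: [-2.347, -2.087, -0.002]
ft_force: [-0.1, -0.4, -0.4]
grip_width: 0.202
grip_force: 35.0
```

```bash
python3 -c "
from h import *
to([.63,-.142,.2],-7); save('wrist','w2.png')"
```

```text
t 6.03 pos [ 0.622  -0.1981  0.1997] yaw -6.7 tilt [ 0.     0.001 -1.   ] F [-0.1 -0.4 -0.4] gw 17.6 gf 35.0 q7 0.36
shift [56.6  1.3 -0.2] dr 0.005
```

View pics/w2.png

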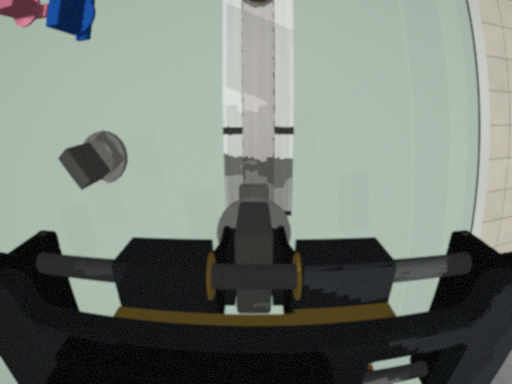

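The tape mark runs along row 130, from column 222 to 294, with the slot between columns 243 and 274. The stop is held straight, and its foot front edge is at (254,186).

```bash
python3 -c "
from h import *
s=get_state()
im=cv2.imread('pics/w2.png')[:,:,1]
for r in (60,100,130,145): print(r, im[r,215:302].tolist())
print(im[118:142,232], im[118:142,284])
"
```

```text
60 [189, 188, 188, 187, 188, 187, 191, 199, 209, 215, 215, 208, 200, 200, 197, 197, 197, 199, 198, 199, 201, 201, 200, 200, 200, 196, 180, 173, 175, 171, 171, 173, 172, 174, 173, 173, 175, 173, 176, 176, 175, 176, 176, 173, 173, 173, 173, 171, 174, 173, 175, 175, 175, 172, 171, 170, 169, 167, 153, 160, 184, 197, 200, 201, 200, 199, 198, 197, 196, 196, 198, 199, 198, 201, 204, 210, 210, 204, 196, 191, 189, 186, 188, 189, 188, 188, 189]
100 [190, 190, 189, 190, 190, 188, 192, 204, 216, 222, 224, 224, 223, 222, 223, 224, 224, 222, 223, 223, 223, 223, 224, 224, 222, 219, 201, 172, 165, 183, 195, 198, 197, 196, 195, 196, 197, 195, 201, 199, 199, 199, 197, 196, 195, 192, 192, 191, 187, 182, 177, 176, 174, 173, 171, 170, 168, 170, 167, 172, 189, 201, 200, 200, 198, 199, 199, 198, 201, 200, 200, 200, 198, 200, 202, 206, 209, 208, 200, 192, 189, 191, 189, 188, 191, 190, 189]
130 [191, 190, 189, 190, 189, 190, 186, 165, 119, 66, 55, 49, 50, 50, 54, 52, 52, 51, 56, 56, 53, 51, 55, 52, 51, 49, 72, 109, 154, 169, 174, 173, 173, 173, 171, 173, 172, 173, 173, 175, 175, 176, 176, 172, 172, 170, 171, 172, 171, 171, 170, 174, 172, 171, 172, 171, 169, 166, 151, 110, 66, 52, 55, 52, 55, 53, 53, 54, 53, 50, 48, 53, 49, 48, 49, 49, 52, 62, 115, 164, 186, 188, 188, 187, 187, 187, 188]
145 [191, 189, 190, 188, 189, 191, 189, 190, 202, 212, 217, 214, 207, 199, 198, 199, 200, 200, 200, 201, 199, 199, 199, 200, 199, 201, 190, 165, 163, 168, 172, 170, 172, 169, 170, 169, 168, 167, 171, 171, 171, 174, 171, 169, 170, 168, 171, 171, 168, 166, 167, 170, 171, 168, 168, 168, 169, 167, 161, 167, 191, 201, 198, 198, 196, 198, 200, 201, 199, 201, 199, 200, 198, 201, 205, 210, 210, 203, 195, 189, 187, 189, 188, 187, 190, 189, 188]
[202 202 202 203 203 203 203 203 190 136  69  53  51  52  54  86 142 182
 198 202 203 201 201 201] [201 201 202 200 200 202 201 197 175 126  74  54  50  51  56  92 154 190
 201 202 202 200 200 201]
```

```bash
python3 -c "
from h import *
s=get_state()
m=at('wrist',258.2,130.6,.032,s);a=at('wrist',257.6,60,.032,s);d=a-m
print(m,a,'rail dir yaw',np.degrees(np.arctan2(-d[0],d[1])))
# side view cross-check
yaw=np.degrees(np.arctan2(-d[0],d[1])); 
# held stop: foot front top edge (z ~ tcp-.042), expected at +28mm tool x
T=R.from_rotvec(s['tool_rot']).as_matrix()
f=at('wrist',253.5,186,s['position'][2]-.042,s); print('foot tool xy',(T.T@(f-s['position'])*1000).round(1))
to([*m[:2],.2],yaw)"
```

```text
[ 0.6337 -0.1438  0.032 ] [ 0.6418 -0.0695  0.032 ] rail dir yaw -6.221672276482603
foot tool xy [29.5  0.2 42. ]
t 6.08 pos [ 0.622  -0.1985  0.1997] yaw -6.8 tilt [ 0.     0.001 -1.   ] F [ 0.4 -0.  -1.5] gw 17.4 gf 35.0 q7 0.36
shift [55.7  5.2 -0.2] dr -0.009
```

Emit:
{"method": "send_rows", "body": {
  "xyz": [
    [15,2,0],
    [30,3,0],
    [45,4,10],
    [54,5,25],
    [54,5,45],
    [54,5,65],
    [54,5,80],
    [54,5,92],
    [54,5,100],
    [54,5,100]
  ],
  "dr": [
    [0,0,-0.01],
    [0,0,-0.01],
    [0,0,-0.01],
    [0,0,-0.01],
    [0,0,-0.01],
    [0,0,-0.01],
    [0,0,-0.01],
    [0,0,-0.01],
    [0,0,-0.01],
    [0,0,-0.01]
  ]
}}

```text
time: 6.92
position: [0.6322, -0.1458, 0.0974]
tool_rot: [-2.337, -2.095, 0.003]
ft_force: [0.8, -0.6, -1.5]
grip_width: 0.208
grip_force: 35.0
```

```bash
python3 -c "
from h import *
to([.6337,-.1438,.0655],-6.2);save('side','d1.png');save('scene','s1.png')
b=cv2.imread('pics/s1.png')[170:320,90:310];d=cv2.imread('pics/d1.png')[150:330,270:420]
cv2.imwrite('pics/c1.png',np.hstack([cv2.resize(b,(440,300)),cv2.resize(d,(250,300))]))"
```

```text
t 6.92 pos [ 0.6322 -0.1458  0.0974] yaw -6.2 tilt [-0.003  0.001 -1.   ] F [ 0.8 -0.6 -1.5] gw 18.1 gf 35.0 q7 0.32
shift [ 2.2  1.4 31.9] dr -0.001
```

View pics/c1.png

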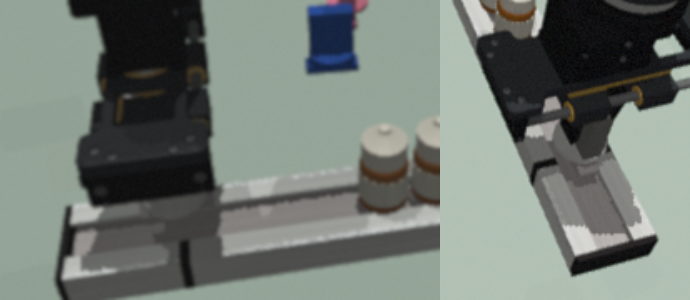

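The stop hangs centred over the slot at the tape. Now to insert it.

Emit:
{"method": "send_rows", "body": {
  "xyz": [
    [0,1,5],
    [0,1,10],
    [0,1,15],
    [0,1,19],
    [0,1,22],
    [0,1,25],
    [0,1,28],
    [0,1,31],
    [0,1,33],
    [0,1,33]
  ],
  "dr": [
    [0,0,0],
    [0,0,0],
    [0,0,0],
    [0,0,0],
    [0,0,0],
    [0,0,0],
    [0,0,0],
    [0,0,0],
    [0,0,0],
    [0,0,0]
  ]
}}

```text
time: 7.85
position: [0.6342, -0.1472, 0.0666]
tool_rot: [-2.34, -2.096, -0.0]
ft_force: [-1.2, 0.2, 3.1]
grip_width: 0.201
grip_force: 35.0
```

```bash
python3 -c "
from h import *
to([.6337,-.1438,.0655],-6.2)"
```

```text
t 7.85 pos [ 0.6342 -0.1472  0.0666] yaw -6.3 tilt [-0.  0. -1.] F [-1.2  0.2  3.1] gw 17.5 gf 35.0 q7 0.33
shift [ 3.4 -0.8  1.1] dr -0.002
```

Emit:
{"method": "send_rows", "body": {
  "xyz": [
    [1,0,1],
    [2,0,1],
    [2,0,1],
    [2,0,1],
    [2,0,1],
    [2,0,1],
    [2,0,1],
    [2,0,1],
    [2,0,1],
    [2,0,1]
  ],
  "dr": [
    [0,0,0],
    [0,0,0],
    [0,0,-0.1],
    [0,0,-0.2],
    [0,0,-0.3],
    [0,0,-0.4],
    [0,0,-0.5],
    [0,0,-0.6],
    [0,0,-0.7],
    [0,0,-0.8]
  ]
}}

```text
time: 8.68
position: [0.6365, -0.1435, 0.0666]
tool_rot: [1.33, 2.843, 0.005]
ft_force: [1.6, 1.8, 3.6]
grip_width: 0.2
grip_force: 35.0
```

```bash
python3 -c "
from h import *
to([.6337,-.1438,.0655],83.8);print(get_state()['torque'])"
```

```text
t 8.68 pos [ 0.6365 -0.1435  0.0666] yaw 39.9 tilt [ 0.004  0.002 -1.   ] F [1.6 1.8 3.6] gw 17.4 gf 35.0 q7 1.07
shift [ 1.6 -2.3  1.1] dr -0.767
[ 0.49614878 -0.25500333 -0.02104539]
```

Emit:
{"method": "send_rows", "body": {
  "xyz": [
    [1,-1,0],
    [1,-1,0],
    [1,-1,0],
    [1,-1,0],
    [1,-1,0],
    [1,-1,0],
    [1,-1,0],
    [1,-1,0],
    [1,-1,0],
    [1,-1,0]
  ],
  "dr": [
    [0,0,-0.1],
    [0,0,-0.2],
    [0,0,-0.3],
    [0,0,-0.4],
    [0,0,-0.5],
    [0,0,-0.6],
    [0,0,-0.7],
    [0,0,-0.77],
    [0,0,-0.77],
    [0,0,-0.77]
  ]
}}

```text
time: 9.52
position: [0.6342, -0.1439, 0.0662]
tool_rot: [0.176, 3.134, 0.002]
ft_force: [0.6, 3.3, 3.4]
grip_width: 0.202
grip_force: 35.0
```

```bash
python3 -c "
from h import *
to([.6337,-.1438,.0655],83.8);print(get_state()['torque'])"
```

```text
t 9.52 pos [ 0.6342 -0.1439  0.0662] yaw 83.6 tilt [ 0.002  0.001 -1.   ] F [0.6 3.3 3.4] gw 17.6 gf 35.0 q7 1.77
shift [0.5 0.1 0.7] dr -0.004
[ 0.63716166 -0.1922795  -0.06884901]
```

Emit:
{"method": "send_rows", "body": {
  "xyz": [
    [0,0,-1],
    [0,0,-2],
    [0,0,-3],
    [0,0,-4],
    [0,0,-4],
    [0,0,-4],
    [0,0,-4],
    [0,0,-4],
    [0,0,-4],
    [0,0,-4]
  ],
  "dr": [
    [0,0,0],
    [0,0,0],
    [0,0,0],
    [0,0,0],
    [0,0,0],
    [0,0,0],
    [0,0,0],
    [0,0,0],
    [0,0,0],
    [0,0,0]
  ]
}}

```text
time: 10.35
position: [0.633, -0.1454, 0.0696]
tool_rot: [0.174, 3.137, -0.0]
ft_force: [0.4, -0.1, 2.1]
grip_width: 0.202
grip_force: 35.0
```

Emit:
{"method": "send_rows", "body": {
  "xyz": [
    [0,0,0],
    [0,0,0],
    [0,0,0],
    [0,0,0],
    [0,0,0],
    [0,0,0],
    [0,0,0],
    [0,0,0],
    [0,0,0],
    [0,0,0]
  ],
  "dr": [
    [0,0,0],
    [0,0,0],
    [0,0,0],
    [0,0,0],
    [0,0,0],
    [0,0,0],
    [0,0,0],
    [0,0,0],
    [0,0,0],
    [0,0,0]
  ],
  "jaw": 50
}}

```text
time: 11.18
position: [0.633, -0.1451, 0.0696]
tool_rot: [0.174, 3.137, 0.0]
ft_force: [-0.5, -0.4, 0.0]
grip_width: 0.575
grip_force: 0.0
```

Emit:
{"method": "send_rows", "body": {
  "xyz": [
    [0,0,-5],
    [0,0,-15],
    [0,0,-30],
    [0,0,-50],
    [0,0,-70],
    [0,0,-90],
    [0,0,-110],
    [0,0,-120],
    [0,0,-120],
    [0,0,-120]
  ],
  "dr": [
    [0,0,0],
    [0,0,0],
    [0,0,0],
    [0,0,0],
    [0,0,0],
    [0,0,0],
    [0,0,0],
    [0,0,0],
    [0,0,0],
    [0,0,0]
  ]
}}

```text
time: 12.02
position: [0.6332, -0.1451, 0.1901]
tool_rot: [0.174, 3.136, 0.0]
ft_force: [0.1, 0.2, -0.7]
grip_width: 0.574
grip_force: 0.0
```

```bash
python3 -c "
from h import *
to([.6337,-.1438,.0655],83.8);a=save('wrist','w3.png');b=save('side','d3.png')
cv2.imwrite('pics/c3.png',np.hstack([a[20:300,100:420],cv2.resize(b[140:320,260:420],(320,280))])[:,:,::-1])"
```

```text
t 12.02 pos [ 0.6332 -0.1451  0.1901] yaw 83.7 tilt [ 0.001  0.    -1.   ] F [ 0.1  0.2 -0.7] gw 50.0 gf 0.0 q7 1.74
shift [ -0.2   1.4 124.6] dr -0.003
```

View pics/c3.png

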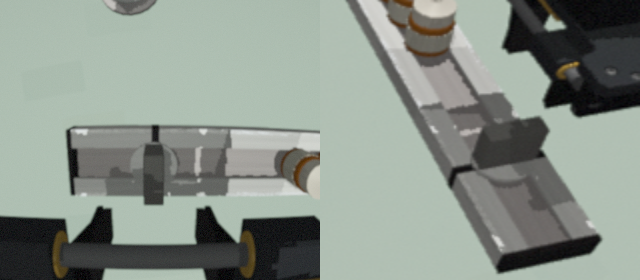

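The wrist view shows the stop upright in the slot, its blade square across the rail at the tape mark (crop columns about 154 and 155). The bottle is still standing. I'll hand in.

```bash
python3 -c "
from bench import *
print(close_job())"
```

```text
the job is handed in; nothing more can be done
None
```

The bar-footed stop is locked in the rail at the tape mark, upright and with its blade square across the rail; I handed the job in at about 12 s, with the gripper clear, the bottle still standing and the round-footed stop never approached; no verdict was returned.

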